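# Ready the label printer in the store room

### The job

Get the label printer ready, in this order: push its raised cover fully shut; then press down the raised end of the rocker on the metal switch box until it has rocked fully over (on); last, press the large round key of the two-key box all the way down and let it come back up. Leave the small square key unpressed, and only push: do not pick up, tip or shift the two boxes or any of the other things on the bench.

Things in the scene. Friction and masses are not known exactly. Their poses are not given: they have to be found in the camera images.
- printer: White desktop label printer, 200 (x, depth) x 160 (y, width) x 110 mm, fixed to the bench; with the cover shut it is 125 mm high. Origin: centre of its underside; its own -x is the front (label slot, free edge of the cover), z up. It may stand in the left, middle or right place of the row of three.
- cover (a joint): Printer cover, a flat 194 x 160 x 12 mm panel hinged along the printer's far (+x) top edge: 0 rad = shut (level, on the printer), positive = raised (starts at 0.5 to 0.9, at most 1.2). A stiff hinge keeps it where it is left; 1 to 4 N straight down on its outer face, well away from the hinge, swings it shut. Shut means below 0.06 rad.
- cover_hinge (a point): Middle of the cover's hinged edge, on the level of its outer (upper) face: 94 mm behind (+x) the printer's origin and 125 mm above the bench. The point's axes turn with the cover.
- cover_edge (a point): Middle of the cover's free edge on its outer face, 194 mm from cover_hinge along the panel; it moves with the cover. When shut it is level with cover_hinge, 125 mm above the bench.
- switch_box: Loose aluminium switch box (0.5 to 0.9 kg, rubber feet), 130 (x) x 85 (y) x 52 mm, with one black rocker on top between two low side ridges. Origin: centre of its underside; the raised end of the rocker points to its own -x (towards the robot, give or take its yaw).
- rocker (a joint): The rocker, a 60 (x) x 34 (y) x 10 mm paddle pivoted across its middle, 61 mm above the bench: 0 rad = off (its -x end up, tilted 0.25 rad), 0.5 = on (tilted 0.25 the other way); it stays where it is left. About 3 to 4 N straight down near the end moves it. On means above 0.42 rad.
- rocker_raised_end (a point): Point on the rocker's top face in the middle of its width, 21 mm from the pivot towards the raised end (9 mm short of that end): where to press. It is 74 mm above the bench when off and goes down by 10 mm to 64 mm when on.
- key_box: Loose grey plastic box with two white keys on top (0.5 to 0.9 kg, rubber feet), 100 (x) x 140 (y) x 47 mm. Origin: centre of its underside. The large round key is at +32 mm along its y, the small square key at -36 mm.
- feed_key (a joint): Large round key, 38 mm in diameter, spring return: 0 = up, 0.007 m = fully down, moved by pressing straight down with 1.5 N (start) to 5 N (fully down). Pressed means above 0.0055 m.
- feed_key_top (a point): Centre of the large round key's top face, 62 mm above the bench when up.
- square_key (a joint): Small square key, 22 x 22 mm, same spring and travel as the round one; leave it alone (0 = up).
- square_key_top (a point): Centre of the small square key's top face, 62 mm above the bench when up.
- tape_roll: Bystander: brown tape roll lying flat, 90 mm across, 48 mm high. Origin: centre of its underside.
- small_carton: Bystander: cardboard carton 55 x 75 x 45 mm. Origin: centre of its underside.
- jar: Bystander: jar 44 mm across, 60 mm high. Origin: centre of its underside.
- label_roll: Bystander: white label roll standing on end, 64 mm across, 50 mm high. Origin: centre of its underside.
- stapler: Bystander: stapler 130 (x) x 32 x 49 mm. Origin: centre of its underside.
- mug: Bystander: white mug 76 mm across, 85 mm high, handle at its +y. Origin: centre of its underside.
Not all that is in view belongs to the job. What is shaped like the switch_box but green, pink or yellow is not meant.

How it is judged:
On the way, in this order (a step that is already met when the one before it is completed fails the run):
1. the printer cover is pushed shut (value of joint cover below 0.06 rad), for 0.2 s.
2. the rocker is pressed over to on (value of joint rocker above 0.42 rad), for 0.1 s.
3. the large round key is pressed down (value of joint feed_key above 0.0055 m), for 0.05 s.
At the end, for the whole second after the job is handed in: Cover shut (below 0.06 rad), rocker on (above 0.42 rad), both keys up (within 1.5 mm), and both boxes upright (within 0.15 rad), at rest and within 30 mm of where they stood (value of joint cover below 0.06 rad and value of joint rocker above 0.42 rad and value of joint each of feed_key, square_key below 0.0015 m and distance of each of switch_box, key_box from where it was at the start of the episode below 0.03 m and angle between each of switch_box, key_box's own z axis and vertical below 0.15 rad and linear speed of each of switch_box, key_box below 0.02 m/s); the robot touches nothing.
It fails at once if the rocker is switched on before the cover is shut (value of joint rocker above 0.3 rad and value of joint cover above 0.1 rad).
It fails at once if the round key is pressed before the rocker is on (value of joint feed_key above 0.003 m and value of joint rocker below 0.35 rad).
It fails at once if the small square key is pressed (more than 3 mm) (value of joint square_key above 0.003 m).
It fails at once if the switch box or the key box is lifted more than 12 mm, or shifted more than 30 mm (height (world z) of any of switch_box, key_box above 0.012 m or distance of any of switch_box, key_box from where it was at the start of the episode above 0.03 m).
It fails at once if a bystander is lifted, or shifted more than 30 mm (height (world z) of any of tape_roll, small_carton, jar, label_roll, stapler, mug above 0.012 m or distance of any of tape_roll, small_carton, jar, label_roll, stapler, mug from where it was at the start of the episode above 0.03 m).
It also fails if it takes over 61 s, if anything falls off the work surface, if the arm or the gripper's body presses on something with over 40 N, if the wrist force passes 120 N, or if a joint passes its speed limit or range.

### The arm

A 7-joint arm with a two-finger parallel gripper is mounted at the origin on the work surface. World frame = base frame: x ahead of the robot, y to its left, z up, the work surface at z = 0. Lengths are in m, angles in rad, forces in N, time in s.
With the tool pointing down it reaches from about 0.425 to 0.925 m from the base axis. Payload 6.8 kg.
Tool frame: the origin (TCP) lies midway between the tips of the shut fingers; the grasp point (between the pads) lies 19 mm behind it; z points along the fingers, y is the direction in which the jaws open and shut (so a half turn about z gives the same grasp; the last joint's range is limited). The gripper opens to 85 mm and grips with 20 to 120 N. Pads are 22 mm wide; open, the fingers measure 114 mm over their backs; the gripper's body (76 mm by 85 mm) begins 54 mm behind the grasp point. The pads swing forward as they close: fully open they stand 13 mm farther back than shut.
Start: joints at [-1.263, 0.477, 0.022, 1.555, -0.011, 1.109, -0.083], TCP at [0.273, 0.618, 0.231] pointing down, gripper open.
Joint ranges: [-2.96, 2.96], [-0.34, 2.1], [-1.41, 1.46], [0.24, 2.44], [-1.37, 4.51], [0.17, 1.92], [-2.96, 2.96]. Speed limits (rad/s): [2.39, 2.39, 3.14, 3.14, 3.14, 3.14, 3.14].

### API

Orientations are given as a unit quaternion [w, x, y, z].
In Python, from station import readout, eyes, ticket gives the robot as it stands. The module is installed in compiled form; this text tells all that it offers.
- The arm moves only by the shell command python3 -m crank 'ROWS' [FORCE]. ROWS is JSON, a list of rows, each an object of numbers: "jaw": the opening in per cent of the stroke, from 0 (shut) to 100 (fully open); "x", "y", "z": the shift along the tool's x, y, z in mm; "ax", "ay", "az": the turn, a rotation vector about the tool's x, y, z in degrees. In form: [{"jaw": .., "x": .., "y": .., "z": .., "ax": .., "ay": .., "az": ..}, ...]. A call has 1 to 12 rows; each row shifts and turns the commanded pose from where the row before left it, along the tool's axes as they then stand; what a row does not reach is not made up. A row lasts 1/8 s, in which the tool goes at most 62.5 mm and 10.7 degrees, less where a joint would pass 70% of its speed; a pose out of reach is approached as far as the arm can. A call with a gripper value outside its range is refused whole. The fingers move at their own pace and stop on an object; FORCE is the grip in N (left out, the last holds). Time passes only in rows, so rows that do not move let the fingers close. It gives the time, the measured TCP pose, the force and the opening at its end, in the units of the state.
- readout.get_obs(): the state, without advancing time (a new reading comes with each control period).
- eyes.read_camera(name): name is "scene" or "top" or "wrist"; returns (picture, depth): 420x560x3 uint8, red, green, blue; 420x560 float32, m along the optical axis (not along the pixel's ray), 0 where there is no reading.
- eyes.calibration(name): a dict with "fx", "fy", "cx", "cy" (pixels), "R" (3x3) and "t" (3): a world point X has camera coordinates R X + t. Camera axes: x right, y down, z forward; pixel columns grow to the right and rows downward; lengths in m; the calibration is good to about 2 mm. A picture is of the moment at which its call begins: read the wrist's pose just before it. calibration takes no time and is no camera call; for the wrist camera it gives the pose at the moment of the call.
- ticket.hand_in(): hands the job in, once; it reports no verdict.
The state is a dict: "t": time; "q": joint angles; "joint_vel": joint speeds; "joint_torque": joint torques, N m; "eef_pos": TCP position; "tool_rot": TCP orientation; "contact_force": force on the tool from outside, world axes, zero at the start; "torque": the same for the moment, N m; "gripper_width": opening from 0.0 (shut) to 1.0 (fully open).
Only numpy, scipy, OpenCV 4.12 (cv2) and the standard library are available. Lean on these libraries where they do the work, as an engineer would, in place of code of your own. Each camera call takes 0.05 s, during which the arm holds its last target. There are 200 camera calls.

## Working session

There is one attempt and no reset: what is moved stays moved. The work goes in short steps, Python scripts to look and compute and a shell command to move; the robot and the scene stay as the last step left them, time stands still between calls to the robot, and variables do not carry over. Pictures are saved under pics/ and viewed, about 8 in all and at most 12, crops included, and the job is handed in when it is done.

```bash
mkdir -p pics; cat > h.py <<'E'
import numpy as np, cv2
from station import readout, eyes
def grab(n,f=None):
    c=eyes.calibration(n); p,d=eyes.read_camera(n)
    if f: cv2.imwrite('pics/'+f,cv2.cvtColor(p,cv2.COLOR_RGB2BGR))
    v,u=np.mgrid[:420,:560]
    P=np.stack([(u-c['cx'])/c['fx']*d,(v-c['cy'])/c['fy']*d,d],-1)
    W=(P-c['t'])@np.array(c['R'])
    W[d<=0]=np.nan
    return p,W,c
def ray(c,u,v,z):
    R=np.array(c['R']);o=-R.T@c['t'];r=R.T@[(u-c['cx'])/c['fx'],(v-c['cy'])/c['fy'],1]
    return o+r*(z-o[2])/r[2]
E
python3 - <<'E'
from h import *
o=readout.get_obs();print(o['eef_pos'],o['tool_rot'])
a,_,_=grab('top','top.png');b,_,_=grab('scene','scene.png')
E
```

```text
[0.27240598 0.61693261 0.23034535] [-1.43863128e-04  2.06401713e-01  9.78466920e-01 -8.93518729e-04]
```

View pics/top.png

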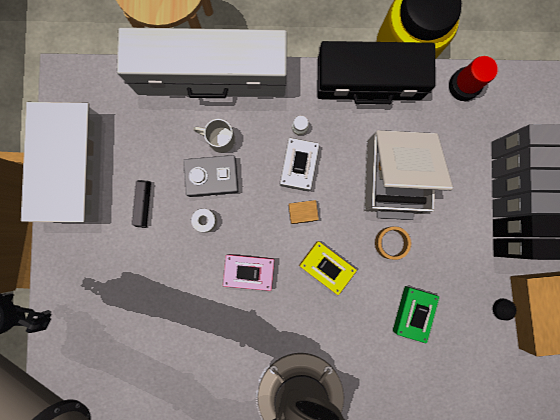

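View pics/scene.png

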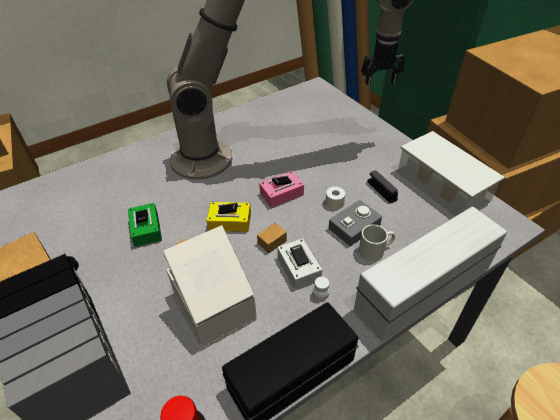

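The top view has +x up and +y left. The printer is at about (405,170) with its cover raised, the metal switch box at (300,162), and the key box at (211,175) with its round key at (198,176) and square key at (223,173). Next I'll measure these.

```bash
python3 - <<'E'
from h import *
p,W,c=grab('top')
g=cv2.cvtColor(p,cv2.COLOR_RGB2HSV)
big=cv2.resize(p[110:230,175:460],None,fx=2.8,fy=2.8,interpolation=cv2.INTER_CUBIC)
cv2.imwrite('pics/crop.png',big[:,:,::-1])
for n,(u,v) in dict(round=(198,176),sq=(223,173),switch=(300,162),sw_top=(303,146),sw_bot=(291,180),cov1=(380,140),cov2=(430,137),cov3=(390,180),cov4=(440,180),mug=(217,133),jar=(301,124),base=(295,385)).items():
    print(n,np.round(np.nanmedian(W[v-1:v+2,u-1:u+2].reshape(-1,3),0),3))
def rects(name,roi,zlo,zhi,extra=None):
    x0,x1,y0,y1=roi; m=np.zeros(p.shape[:2],np.uint8)
    s=(W[...,2]>zlo)&(W[...,2]<zhi); m[y0:y1,x0:x1]=s[y0:y1,x0:x1]
    if extra is not None: m&=extra.astype(np.uint8)
    n,l,st,ce=cv2.connectedComponentsWithStats(m); i=1+st[1:,4].argmax()
    q=W[l==i]; r=cv2.minAreaRect((q[:,:2]*1000).astype(np.float32))
    print(name,st[i],np.round(ce[i],1),'rect mm',np.round(r[0],1),np.round(r[1],1),round(r[2],1),'z',np.nanmedian(q[:,2]).round(4)); return q
rects('switch',(275,330,130,195),.045,.09)
rects('key',(178,243,150,200),.04,.07)
rects('round',(184,212,160,192),.055,.07)
rects('sq',(213,235,160,185),.055,.07)
rects('rocker',(285,318,145,180),.05,.085,g[...,2]<70)
q=rects('cover',(365,460,120,200),.12,.4)
A=np.c_[q[:,:2],np.ones(len(q))];k=np.linalg.lstsq(A,q[:,2],rcond=None)[0];print('plane',k,'angle',np.arctan(np.hypot(*k[:2])),'yaw',np.degrees(np.arctan2(-k[1],-k[0])),'zrange',np.percentile(q[:,2],[1,99]),'res',np.std(A@k-q[:,2]))
E
```

```text
round [0.593 0.281 0.062]
sq [0.602 0.214 0.061]
switch [0.632 0.009 0.071]
sw_top [ 0.679 -0.     0.05 ]
sw_bot [0.586 0.032 0.052]
cov1 [ 0.676 -0.188  0.148]
cov2 [ 0.689 -0.318  0.133]
cov3 [ 0.565 -0.191  0.229]
cov4 [ 0.567 -0.309  0.225]
mug [0.723 0.239 0.005]
jar [0.737 0.006 0.059]
base [0.066 0.02  0.117]
switch [ 281  138   39   52 1487] [299.8 163.4] rect mm [632.3   8.2] [ 85.  130.4] 79.8 z 0.0526
key [ 184  155   54   41 1877] [210.4 174.9] rect mm [598.8 250. ] [100.3 140.4] 5.6 z 0.0472
round [191 168  15  15 159] [197.7 175.1] rect mm [595.1 281.4] [37.6 35.9] 72.9 z 0.0611
sq [219 169   9   9  76] [223.1 173. ] rect mm [601.8 214.1] [21.9 22.4] 1.1 z 0.0614
rocker [292 151  16  23 237] [299.7 161.9] rect mm [632.9   9.1] [31.3 59. ] 79.2 z 0.0692
cover [ 376  130   78   61 3745] [412.8 160.4] rect mm [ 625.9 -259.2] [160.1 159.9] 87.8 z 0.1888
plane [-0.72499408  0.02547959  0.64223607] angle 0.6275976372831068 yaw -2.0128061349432715 zrange [0.12392825 0.23655223] res 0.0032166691445299767
```

View pics/crop.png

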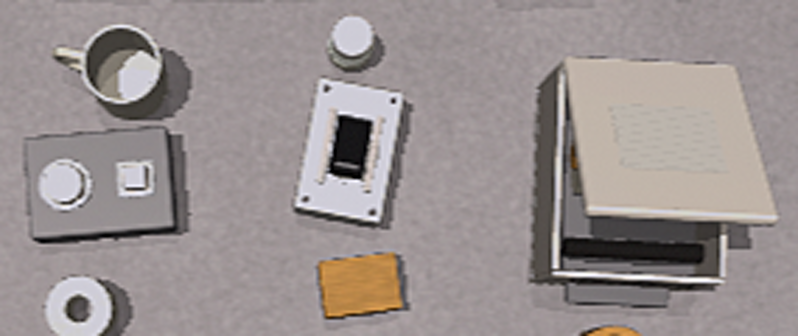

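Each measured size matches the given one: switch box 85x130, key box 100x140, key tops at 61 mm, cover 160 wide and raised about 0.62 rad. The cover hinge is at about (0.706, -0.262). To start, I'll shut the fingers, square up the tool and rise, then move over the cover.

```bash
python3 -m crank '[{"jaw":0,"z":-20,"az":-8},{"jaw":0,"z":-20,"az":-8},{"jaw":0,"z":-20,"az":-7.8},{"jaw":0,"x":-50,"y":-30},{"jaw":0,"x":-50,"y":-30},{"jaw":0,"x":-50,"y":-30},{"jaw":0,"x":-50,"y":-30},{"jaw":0,"x":-50,"y":-30},{"jaw":0,"x":-34,"y":-45}]' 20
python3 -m crank '[{"jaw":0,"y":-55},{"jaw":0,"y":-55},{"jaw":0,"y":-55},{"jaw":0,"y":-55},{"jaw":0,"y":-55},{"jaw":0,"y":-55},{"jaw":0,"y":-55},{"jaw":0,"y":-55},{"jaw":0,"y":-55},{"jaw":0,"y":-55},{"jaw":0,"y":-55},{"jaw":0,"y":-55}]'
```

```text
schema error: expected keys jaw, x, y, z, ax, ay, az
schema error: expected keys jaw, x, y, z, ax, ay, az
```

All keys are required in every row.

```bash
python3 -m crank '[{"jaw":0,"x":0,"y":0,"z":-20,"ax":0,"ay":0,"az":-8},{"jaw":0,"x":0,"y":0,"z":-20,"ax":0,"ay":0,"az":-8},{"jaw":0,"x":0,"y":0,"z":-20,"ax":0,"ay":0,"az":-7.8},{"jaw":0,"x":-50,"y":-30,"z":0,"ax":0,"ay":0,"az":0},{"jaw":0,"x":-50,"y":-30,"z":0,"ax":0,"ay":0,"az":0},{"jaw":0,"x":-50,"y":-30,"z":0,"ax":0,"ay":0,"az":0},{"jaw":0,"x":-50,"y":-30,"z":0,"ax":0,"ay":0,"az":0},{"jaw":0,"x":-50,"y":-30,"z":0,"ax":0,"ay":0,"az":0},{"jaw":0,"x":-34,"y":-45,"z":0,"ax":0,"ay":0,"az":0}]' 20
```

```text
t: 1.27
eef_pos: [0.5582, 0.4214, 0.2904]
tool_rot: [-0.0, 0.0, 1.0, -0.0]
contact_force: [0.1, -0.7, -0.4]
gripper_width: -0.004
```

```bash
python3 -m crank '[{"jaw":0,"x":0,"y":-50,"z":0,"ax":0,"ay":0,"az":0},{"jaw":0,"x":0,"y":-50,"z":0,"ax":0,"ay":0,"az":0},{"jaw":0,"x":0,"y":-50,"z":0,"ax":0,"ay":0,"az":0},{"jaw":0,"x":0,"y":-50,"z":0,"ax":0,"ay":0,"az":0},{"jaw":0,"x":0,"y":-50,"z":0,"ax":0,"ay":0,"az":0},{"jaw":0,"x":0,"y":-50,"z":0,"ax":0,"ay":0,"az":0},{"jaw":0,"x":0,"y":-55,"z":0,"ax":0,"ay":0,"az":0},{"jaw":0,"x":0,"y":-55,"z":0,"ax":0,"ay":0,"az":0}]'
python3 - <<'E'
from h import *
p,W,c=grab('wrist','w1.png')
m=W[...,2]>.045
print('cam',-np.array(c['R']).T@c['t'])
d=(cv2.cvtColor(p,cv2.COLOR_RGB2GRAY)<70)&(W[...,2]>.05)&(W[...,2]<.09)
n,l,st,ce=cv2.connectedComponentsWithStats(d.astype(np.uint8));i=1+st[1:,4].argmax();q=W[l==i]
r=cv2.minAreaRect((q[:,:2]*1000).astype(np.float32));print(st[i],r,np.percentile(q[:,2],[1,50,99]))
# height profile across the rocker, along box y (box yaw ~ -10.3 deg)
C=np.array([.6325,.0086]);a=np.radians(-10.3);X=np.array([np.cos(a),np.sin(a)]);Y=np.array([-X[1],X[0]])
D=W[...,:2]-C;bx=D@X;by=D@Y
for lo in range(-45,45,5):
    s=(abs(bx+.02)<.006)&(by*1000>=lo)&(by*1000<lo+5); print(lo,s.sum(),np.nanmedian(W[...,2][s]).round(4),end=' | ')
E
```

```text
t: 2.28
eef_pos: [0.556, 0.0107, 0.2912]
tool_rot: [-0.0, 0.0, 1.0, 0.0]
contact_force: [0.5, 0.2, -1.3]
gripper_width: -0.002
cam [0.4857208  0.0093539  0.43396486]
[268 233  26  29 394] ((637.3199462890625, 3.082784652709961), (25.330760955810547, 42.997623443603516), 79.80028533935547) [0.06071134 0.06959013 0.07350795]
-45 19 0.0517 | -40 37 0.0522 | -35 36 0.0523 | -30 39 0.0525 | -25 37 0.0581 | -20 41 0.0534 | -15 42 0.0741 | -10 39 0.0744 | -5 37 0.0749 | 0 41 0.0744 | 5 39 0.0746 | 10 37 0.0741 | 15 28 0.0581 | 20 37 0.0579 | 25 31 0.0521 | 30 39 0.052 | 35 34 0.052 | 40 12 0.0514 |
```

View pics/w1.png

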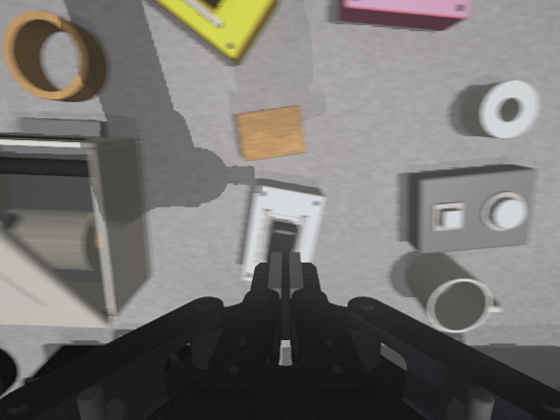

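The wrist view shows the switch box below the fingers at (284,230) and the printer on the left. The ridges are 58 mm high, below the 64 mm end of travel, and the raised end reads 74 mm as expected. Now the cover.

```bash
python3 -m crank '[{"jaw":0,"x":0,"y":-54,"z":0,"ax":0,"ay":0,"az":0},{"jaw":0,"x":0,"y":-54,"z":0,"ax":0,"ay":0,"az":0},{"jaw":0,"x":0,"y":-54,"z":0,"ax":0,"ay":0,"az":0},{"jaw":0,"x":0,"y":-54,"z":0,"ax":0,"ay":0,"az":0},{"jaw":0,"x":0,"y":-54,"z":0,"ax":0,"ay":0,"az":0},{"jaw":0,"x":0,"y":0,"z":25,"ax":0,"ay":0,"az":0},{"jaw":0,"x":0,"y":0,"z":15,"ax":0,"ay":0,"az":0},{"jaw":0,"x":0,"y":0,"z":12,"ax":0,"ay":0,"az":0},{"jaw":0,"x":0,"y":0,"z":12,"ax":0,"ay":0,"az":0},{"jaw":0,"x":0,"y":0,"z":12,"ax":0,"ay":0,"az":0},{"jaw":0,"x":0,"y":0,"z":12,"ax":0,"ay":0,"az":0},{"jaw":0,"x":0,"y":0,"z":12,"ax":0,"ay":0,"az":0}]'
python3 -m crank '[{"jaw":0,"x":0,"y":0,"z":12,"ax":0,"ay":0,"az":0},{"jaw":0,"x":0,"y":0,"z":12,"ax":0,"ay":0,"az":0},{"jaw":0,"x":0,"y":0,"z":12,"ax":0,"ay":0,"az":0},{"jaw":0,"x":0,"y":0,"z":12,"ax":0,"ay":0,"az":0},{"jaw":0,"x":0,"y":0,"z":10,"ax":0,"ay":0,"az":0},{"jaw":0,"x":0,"y":0,"z":4,"ax":0,"ay":0,"az":0},{"jaw":0,"x":0,"y":0,"z":0,"ax":0,"ay":0,"az":0}]'
```

```text
t: 3.82
eef_pos: [0.5564, -0.2576, 0.1906]
tool_rot: [0.0, 0.0, 1.0, 0.0]
contact_force: [0.8, 0.2, 2.0]
gripper_width: -0.0
t: 4.7
eef_pos: [0.5563, -0.2575, 0.129]
tool_rot: [-0.0, 0.0, 1.0, 0.0]
contact_force: [1.0, 0.4, -0.2]
gripper_width: -0.001
```

```bash
python3 -m crank '[{"jaw":0,"x":0,"y":0,"z":2,"ax":0,"ay":0,"az":0},{"jaw":0,"x":0,"y":0,"z":2,"ax":0,"ay":0,"az":0},{"jaw":0,"x":0,"y":0,"z":1,"ax":0,"ay":0,"az":0},{"jaw":0,"x":0,"y":0,"z":0,"ax":0,"ay":0,"az":0}]'
python3 - <<'E'
from h import *
p,W,c=grab('top')
for x in (.56,.60,.65,.69):
    for y in (-.2,-.31):
        s=np.hypot(W[...,0]-x,W[...,1]-y)<.012; print(x,y,np.nanmedian(W[...,2][s]).round(4))
E
```

```text
t: 5.2
eef_pos: [0.5565, -0.2577, 0.1251]
tool_rot: [0.0, 0.0, 1.0, 0.0]
contact_force: [-1.7, 1.2, 5.6]
gripper_width: 0.002
0.56 -0.2 0.4452
0.56 -0.31 0.4894
0.6 -0.2 0.1247
0.6 -0.31 nan
0.65 -0.2 0.1242
0.65 -0.31 0.1252
0.69 -0.2 0.1244
0.69 -0.31 0.1235
  return np.nanmean(a, axis, out=out, keepdims=keepdims)
```

The cover is shut: it reads level at 124–125 mm with a 5.6 N reaction. Next I'll lift, move over the rocker's raised end at (0.608, 0.013) and turn 10° to match the box.

```bash
python3 -m crank '[{"jaw":0,"x":0,"y":0,"z":0,"ax":0,"ay":0,"az":0},{"jaw":0,"x":0,"y":0,"z":-45,"ax":0,"ay":0,"az":0},{"jaw":0,"x":0,"y":0,"z":-30,"ax":0,"ay":0,"az":0},{"jaw":0,"x":-10,"y":54,"z":0,"ax":0,"ay":0,"az":0},{"jaw":0,"x":-10,"y":54,"z":0,"ax":0,"ay":0,"az":0},{"jaw":0,"x":-10,"y":54,"z":0,"ax":0,"ay":0,"az":0},{"jaw":0,"x":-10,"y":54,"z":0,"ax":0,"ay":0,"az":0},{"jaw":0,"x":-11,"y":54,"z":0,"ax":0,"ay":0,"az":0},{"jaw":0,"x":0,"y":0,"z":40,"ax":0,"ay":0,"az":5},{"jaw":0,"x":0,"y":0,"z":40,"ax":0,"ay":0,"az":5},{"jaw":0,"x":0,"y":0,"z":30,"ax":0,"ay":0,"az":0},{"jaw":0,"x":0,"y":0,"z":0,"ax":0,"ay":0,"az":0}]'
python3 - <<'E'
from h import *
p,W,c=grab('top'); cv2.imwrite('pics/t2.png',cv2.resize(p[100:240,170:450],None,fx=2.8,fy=2.8)[:,:,::-1])
for x in (.53,.56,.60,.65,.69):
    s=np.hypot(W[...,0]-x,W[...,1]+.26)<.012; print(x,np.nanmedian(W[...,2][s]).round(4))
p,W,c=grab('wrist','w2.png')
E
```

```text
t: 6.75
eef_pos: [0.6055, 0.0124, 0.0871]
tool_rot: [-0.002, 0.087, 0.996, -0.001]
contact_force: [0.0, -0.2, 0.3]
gripper_width: 0.0
0.53 0.1245
0.56 0.1252
0.6 0.1254
0.65 0.1247
0.69 0.1243
```

View pics/w2.png

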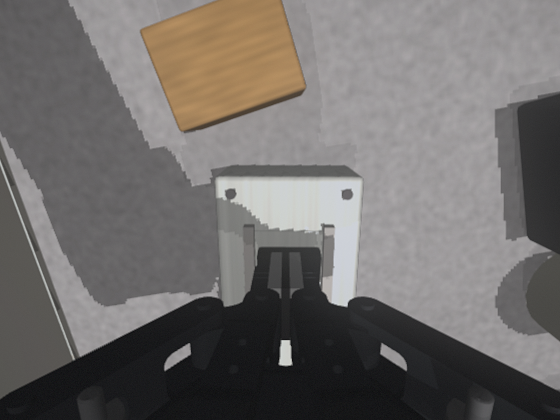

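The fingers are centred between the ridges (249 and 328 px) and aligned with the box. I'll press down.

```bash
python3 -m crank '[{"jaw":0,"x":0,"y":0,"z":7,"ax":0,"ay":0,"az":0},{"jaw":0,"x":0,"y":0,"z":4,"ax":0,"ay":0,"az":0},{"jaw":0,"x":0,"y":0,"z":4,"ax":0,"ay":0,"az":0},{"jaw":0,"x":0,"y":0,"z":3,"ax":0,"ay":0,"az":0},{"jaw":0,"x":0,"y":0,"z":3,"ax":0,"ay":0,"az":0},{"jaw":0,"x":0,"y":0,"z":1,"ax":0,"ay":0,"az":0},{"jaw":0,"x":0,"y":0,"z":0,"ax":0,"ay":0,"az":0}]'
```

```text
t: 7.72
eef_pos: [0.6073, 0.0124, 0.0672]
tool_rot: [-0.0, 0.087, 0.996, 0.0]
contact_force: [-1.5, 0.9, 1.1]
gripper_width: 0.004
```

```bash
python3 -m crank '[{"jaw":0,"x":0,"y":0,"z":1,"ax":0,"ay":0,"az":0},{"jaw":0,"x":0,"y":0,"z":1,"ax":0,"ay":0,"az":0},{"jaw":0,"x":0,"y":0,"z":0,"ax":0,"ay":0,"az":0}]'; python3 -m crank '[{"jaw":0,"x":0,"y":0,"z":1,"ax":0,"ay":0,"az":0},{"jaw":0,"x":0,"y":0,"z":0,"ax":0,"ay":0,"az":0}]'
```

```text
t: 8.1
eef_pos: [0.607, 0.0125, 0.0651]
tool_rot: [-0.0, 0.087, 0.996, 0.0]
contact_force: [-3.3, 1.1, 3.7]
gripper_width: 0.001
t: 8.35
eef_pos: [0.6069, 0.0125, 0.0644]
tool_rot: [-0.0, 0.087, 0.996, 0.0]
contact_force: [-6.3, 1.4, 7.8]
gripper_width: 0.001
```

```bash
python3 -m crank '[{"jaw":0,"x":0,"y":0,"z":1,"ax":0,"ay":0,"az":0},{"jaw":0,"x":0,"y":0,"z":0,"ax":0,"ay":0,"az":0}]'; python3 -m crank '[{"jaw":0,"x":0,"y":0,"z":-40,"ax":0,"ay":0,"az":0},{"jaw":0,"x":0,"y":0,"z":-50,"ax":0,"ay":0,"az":0},{"jaw":0,"x":0,"y":0,"z":-50,"ax":0,"ay":0,"az":-5},{"jaw":0,"x":0,"y":0,"z":-20,"ax":0,"ay":0,"az":-5},{"jaw":0,"x":40,"y":50,"z":0,"ax":0,"ay":0,"az":0},{"jaw":0,"x":0,"y":50,"z":0,"ax":0,"ay":0,"az":0},{"jaw":0,"x":0,"y":50,"z":0,"ax":0,"ay":0,"az":0},{"jaw":0,"x":0,"y":50,"z":0,"ax":0,"ay":0,"az":0},{"jaw":0,"x":0,"y":50,"z":0,"ax":0,"ay":0,"az":0},{"jaw":0,"x":0,"y":0,"z":0,"ax":0,"ay":0,"az":0}]'
cat > chk.py <<'E'
from h import *
p,W,c=grab('top')
cv2.imwrite('pics/t3.png',cv2.resize(p[100:240,170:450],None,fx=2.8,fy=2.8)[:,:,::-1])
def rect(m):
    n,l,st,ce=cv2.connectedComponentsWithStats(m.astype(np.uint8));i=1+st[1:,4].argmax();q=W[l==i]
    return [np.round(t,1) for t in cv2.minAreaRect((q[:,:2]*1000).astype(np.float32))]
z=W[...,2];v,u=np.mgrid[:420,:560]
print('switch',rect((z>.045)&(z<.09)&(u>275)&(u<330)&(v>130)&(v<195)))
print('key',rect((z>.04)&(z<.07)&(u>178)&(u<243)&(v>150)&(v<200)))
print('round',rect((z>.055)&(z<.07)&(u>184)&(u<212)&(v>160)&(v<192)))
C=np.array([.6325,.0086]);a=np.radians(-10.3);X=np.array([np.cos(a),np.sin(a)])
D=W[...,:2]-C;bx=D@X;by=D@np.array([-X[1],X[0]])
for b in (-20,-10,0,10,20): s=(abs(bx*1000-b)<4)&(abs(by)<.01); print('rocker',b,np.nanmedian(z[s]).round(4))
for x in (.53,.56,.62,.69):
    s=np.hypot(W[...,0]-x,W[...,1]+.26)<.012; print('cover',x,np.nanmedian(z[s]).round(4))
o=readout.get_obs();print(o['t'],o['eef_pos'],o['contact_force'])
E
python3 chk.py
```

```text
t: 8.6
eef_pos: [0.607, 0.0125, 0.0642]
tool_rot: [-0.0, 0.087, 0.996, 0.0]
contact_force: [-7.8, 1.3, 14.5]
gripper_width: -0.002
t: 9.85
eef_pos: [0.568, 0.2673, 0.2229]
tool_rot: [0.001, -0.004, 1.0, 0.002]
contact_force: [0.3, -0.6, 0.1]
gripper_width: -0.002
switch [array([632.2,   8.3]), array([ 85. , 130.3]), np.float64(79.8)]
key [array([600.1, 232.4]), array([100.3, 105.2]), np.float64(5.8)]
round [array([579.2, 275.2]), array([11.5,  5.3]), np.float64(89.1)]
rocker -20 0.0644
rocker -10 0.0669
rocker 0 0.0681
rocker 10 0.0719
rocker 20 0.0741
cover 0.53 0.1246
cover 0.56 0.1256
cover 0.62 0.1251
cover 0.69 0.1245
9.9 [0.56868189 0.26374868 0.22296033] [ 0.41741051 -1.29555871  0.16012327]
```

The rocker is fully over (64.4 mm at the pressed end, 74.1 mm at the other) and the switch box hasn't moved. Next is the round key at (0.595, 0.2815).

```bash
python3 -m crank '[{"jaw":0,"x":-14,"y":9,"z":40,"ax":0,"ay":0,"az":0},{"jaw":0,"x":-14,"y":10,"z":40,"ax":0,"ay":0,"az":0},{"jaw":0,"x":0,"y":0,"z":40,"ax":0,"ay":0,"az":0},{"jaw":0,"x":0,"y":0,"z":28,"ax":0,"ay":0,"az":0},{"jaw":0,"x":0,"y":0,"z":0,"ax":0,"ay":0,"az":0},{"jaw":0,"x":0,"y":0,"z":0,"ax":0,"ay":0,"az":0}]'
python3 - <<'E'
from h import *
grab('wrist','w3.png')
E
```

```text
t: 10.65
eef_pos: [0.5979, 0.2795, 0.0766]
tool_rot: [0.001, 0.001, 1.0, 0.0]
contact_force: [-1.0, -0.5, -0.0]
gripper_width: 0.005
```

View pics/w3.png

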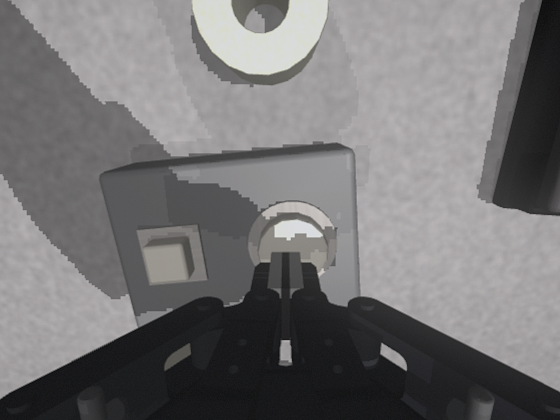

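The key at (292,235) is under the fingers and the square key at (168,262) is clear. I'll press in steps.

```bash
python3 -m crank '[{"jaw":0,"x":3,"y":2,"z":6,"ax":0,"ay":0,"az":0},{"jaw":0,"x":0,"y":0,"z":6,"ax":0,"ay":0,"az":0},{"jaw":0,"x":0,"y":0,"z":3,"ax":0,"ay":0,"az":0},{"jaw":0,"x":0,"y":0,"z":2,"ax":0,"ay":0,"az":0},{"jaw":0,"x":0,"y":0,"z":2,"ax":0,"ay":0,"az":0},{"jaw":0,"x":0,"y":0,"z":1.5,"ax":0,"ay":0,"az":0},{"jaw":0,"x":0,"y":0,"z":0,"ax":0,"ay":0,"az":0}]'
python3 -m crank '[{"jaw":0,"x":0,"y":0,"z":1,"ax":0,"ay":0,"az":0},{"jaw":0,"x":0,"y":0,"z":0,"ax":0,"ay":0,"az":0}]'
```

```text
t: 11.58
eef_pos: [0.5932, 0.2825, 0.0551]
tool_rot: [-0.0, 0.0, 1.0, 0.0]
contact_force: [-3.8, -0.0, 5.7]
gripper_width: 0.001
t: 11.82
eef_pos: [0.5933, 0.2825, 0.055]
tool_rot: [-0.0, 0.0, 1.0, 0.0]
contact_force: [-5.8, -0.9, 12.9]
gripper_width: 0.0
```

The key is at its stop: z 0.055 and the force jumped to 12.9 N. I'll lift off, clear the view and check.

```bash
python3 -m crank '[{"jaw":0,"x":0,"y":0,"z":0,"ax":0,"ay":0,"az":0},{"jaw":0,"x":0,"y":0,"z":-20,"ax":0,"ay":0,"az":0},{"jaw":0,"x":0,"y":0,"z":-50,"ax":0,"ay":0,"az":0},{"jaw":0,"x":0,"y":0,"z":-50,"ax":0,"ay":0,"az":0},{"jaw":0,"x":0,"y":0,"z":-50,"ax":0,"ay":0,"az":0},{"jaw":0,"x":10,"y":50,"z":0,"ax":0,"ay":0,"az":0},{"jaw":0,"x":10,"y":50,"z":0,"ax":0,"ay":0,"az":0},{"jaw":0,"x":10,"y":50,"z":0,"ax":0,"ay":0,"az":0},{"jaw":0,"x":0,"y":50,"z":0,"ax":0,"ay":0,"az":0},{"jaw":0,"x":0,"y":0,"z":0,"ax":0,"ay":0,"az":0},{"jaw":0,"x":0,"y":0,"z":0,"ax":0,"ay":0,"az":0}]'; python3 chk.py
python3 - <<'E'
from h import *
p,W,c=grab('top')
for n,(x,y) in dict(round=(.595,.2815),sq=(.602,.214)).items():
    s=np.hypot(W[...,0]-x,W[...,1]-y)<.007; print(n,np.nanmedian(W[...,2][s]))
E
```

```text
t: 13.2
eef_pos: [0.5642, 0.4811, 0.2239]
tool_rot: [0.0, 0.001, 1.0, -0.001]
contact_force: [0.7, -0.3, 0.4]
gripper_width: 0.002
switch [array([632.1,   8.4]), array([ 84.8, 130. ]), np.float64(79.6)]
key [array([598.7, 250.2]), array([100.8, 140. ]), np.float64(5.4)]
round [array([595.5, 282.1]), array([37.3, 35.6]), np.float64(0.1)]
rocker -20 0.0647
rocker -10 0.0677
rocker 0 0.0693
rocker 10 0.0707
rocker 20 0.0745
cover 0.53 0.1251
cover 0.56 0.1254
cover 0.62 0.1253
cover 0.69 0.1241
13.25 [0.56468517 0.48031329 0.2241486 ] [ 0.31479793 -0.14993926  0.69378792]
round 0.061431218760956516
sq 0.06130597328333967
```

View pics/t3.png

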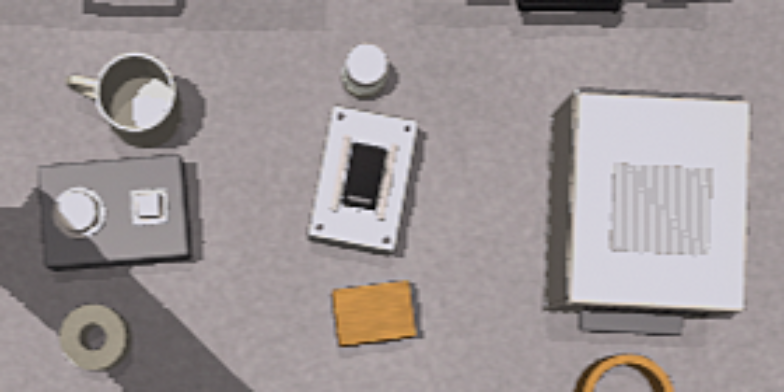

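The picture shows the cover shut at (655,200), the rocker over at (366,177), both keys up, and everything in its place.

```bash
python3 -c "
from station import ticket
print(ticket.hand_in())"
```

```text
the job is handed in; nothing more can be done
None
```

I shut the printer cover, pressed the rocker over to on, then pressed the round key down and let it come back up. I handed the job in at about 13.3 s; hand-in gives no verdict.

The last checks all agreed with what was wanted:
- **Cover:** it reads level at 124–125 mm along its depth.
- **Rocker:** the pressed end is at 64.7 mm and the other end at 74.5 mm, which is fully on.
- **Round key:** the fingers held it at 55 mm, its full 7 mm travel, with up to 13 N.
- **Both keys:** both are back up at about 61.4 mm, and the square key was never touched.
- **Boxes:** both are within 1 mm of where they stood.
- **Robot:** it is clear of everything, with the contact force near zero.
- **Bystanders:** I checked them only by eye. Those visible in the last top-view crop looked unmoved; the stapler was outside that crop.

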